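# Clamp the pellet die in the hand-cranked cam press

### The arm

A 7-joint arm with a two-finger parallel gripper is mounted at the origin on the work surface. World frame = base frame: x ahead of the robot, y to its left, z up, the work surface at z = 0. Lengths are in m, angles in degrees, forces in N, time in s.
With the tool pointing down it reaches from about 0.4 to 0.85 m from the base axis. Payload 4.4 kg.
Tool frame: the origin (TCP) lies midway between the tips of the shut fingers; the grasp point (between the pads) lies 19 mm behind it; z points along the fingers, y is the line along which they close (so a half turn about z gives the same grasp; the last joint's range is limited). The gripper opens to 94 mm and grips with 3 to 60 N. Pads are 16 mm wide; open, the fingers measure 119 mm over their backs; the gripper's body (75 mm by 177 mm) begins 78 mm behind the grasp point.
Start: joints at [70.944, 36.005, 2.206, 86.941, -1.547, 57.084, -1.146], TCP at [0.171, -0.627, 0.183] pointing down, gripper open.
Joint ranges: [-175.42, 175.42], [-21.48, 121.26], [-71.46, 75.88], [10.55, 141.38], [-63.04, 243.04], [13.31, 113.54], [-168.57, 168.57]. Speed limits (degrees/s): [147.25, 147.25, 180, 180, 180, 180, 180].

### API

Orientations are given as [roll, pitch, yaw] about the fixed x, y, z axes, in that order (R = Rz(yaw) Ry(pitch) Rx(roll)).
In Python, from plant import env, cams gives the robot as it stands.
- The arm moves only by the tool arm_command, never from a script. Its argument "rows" is text: rows parted by semicolons, each of 5 numbers parted by spaces: the opening, from -1 (shut) to 1 (fully open), then the shift along the tool's x, y, z normalised to -1 to 1, where 1 is 2 cm, then the turn about the tool's z normalised to -1 to 1, where 1 is 0.12 rad. In form: fingers tx ty tz spin; .... A call has 1 to 5 rows; each row shifts and turns the commanded pose from where the row before left it, along the tool's axes as they then stand; what a row does not reach is not made up. A row lasts 1/10 s, in which the tool goes at most 50 mm and 8.59 degrees, less where a joint would pass 70% of its speed; a pose out of reach is approached as far as the arm can. A call with a number of a shift or a turn outside -1 to 1 is refused whole. A call with a gripper value outside its range is refused whole. The fingers move at their own pace and stop on an object; "grip_force" is the grip in N (left out, the last holds). Time passes only in rows, so rows that do not move let the fingers close. It gives the time, the measured TCP pose, the force, the opening and the grip force at its end, in the units of the state.
- env.read_state(): the state, without advancing time (a new reading comes with each control period).
- cams.grab_frame(name): name is "scene" or "top" or "wrist"; returns a dict with "pixels" (420x560x3 uint8, red, green, blue), "depth" (420x560 float32, m along the optical axis (not along the pixel's ray), 0 where there is no reading), "mtx" (3x3 intrinsics, pixels), "R" (3x3) and "t" (3): a world point X has camera coordinates R X + t. Camera axes: x right, y down, z forward; pixel columns grow to the right and rows downward; lengths in m; the calibration is good to about 2 mm. The wrist camera is an equidistant fisheye: a pixel r from the principal point sees the ray r / f radians off the axis. A picture is of the moment at which its call begins.
- env.finish_job(): hands the job in; it is judged then, once.
The state is a dict: "clock": time; "joint_positions": joint angles; "joint_velocities": joint speeds; "joint_torque": joint torques, N m; "tcp_pos": TCP position; "eef_rot": TCP orientation; "ft_force": force on the tool from outside, world axes, zero at the start; "moment": the same for the moment, N m; "grip_width": finger opening in m; "grasp_force": force on a finger pad.
Only numpy, scipy, OpenCV 4.12 (cv2) and the standard library are available. Lean on these libraries where they do the work, as an engineer would, in place of code of your own. Each camera call takes 0.05 s, during which the arm holds its last target. There are 200 camera calls.

### The job

Stand the steel pellet die upright in the nest of the cam press, then crank the press counterclockwise (seen from above) over its hump until the ram drops back and rests in the flat dwell of the cam, so that the die stays clamped when you let go. Turn the knob gently, without wrenching it or clenching it hard, and leave the other things on the bench where they are.

Things in the scene. Friction and masses are not known exactly. Their poses are not given: they have to be found in the camera images.
- die_center (a point): Centre of the pellet die (half-way up, 25 mm above its foot): a plain bare-steel cylinder 40 mm in diameter and 50 mm tall with a dark band round its middle and a dark dot on top, standing upright on the bench, 0.25 to 0.5 kg. It trades places at random with the jar and the brass weight.
- press: The bolted-down cam press. Origin on the bench; grey base plate 130 x 290 mm, top 12 mm above the bench. The ram slides along the press's +y, from the white cam housing (104 mm square, 62 mm high, clear cover, brass cam inside, centre at y = -85 mm) to the nest (y = +71 mm). An orange collar on the ram stands over a green line on the plate when in the dwell.
- nest (a point): Where the die's centre is when it stands on the plate, pressed home in the V anvil (37 mm above the bench); axes as the press. With the ram back the die has 3 mm play either way in x (between rails 8 mm high) and from 0 to -6 mm in y: set it down about 3 mm short, toward -y; the ram pushes it home. Anvil (+y side, 35 mm high) and ram tip (-y side): hold the die across x, by its upper half.
- shaft (a point): On the vertical camshaft axis, 105 mm above the bench; axes as the press. The crank goes freely until 1.3 rad before the dwell's middle, then the cam lifts the ram against springs (2 to 7 N at the knob) up to a hump 0.38 rad before it; from there the springs drive the crank on into the dwell, where it stays and resists turning either way. A second, equal hump lies 0.38 rad beyond.
- knob: The crank's handle: upright black cylinder, red on top, 22 mm in diameter, 50 mm tall, on the end of the crank arm, 55 mm from the shaft axis. Origin at the centre of its underside, 76 mm above the bench. It spins freely on its pin, so it can be held with unchanging tool orientation while it goes round. More than 90 N on it (both fingers' forces added) damages it.
- crank (a joint): Crank angle, rad, 0 to 5.6 (hard stops), growing counterclockwise from above; at q the crank arm points 150 degrees + q counterclockwise from the press's +x. Starts at 0.05 to 0.4. How the cam is set on the shaft is unknown: the dwell's middle lies anywhere from 1.9 to 4.1. Let go before the first hump it turns back; past the second hump the press opens again.
- ram (a joint): Travel of the ram in m along the press's +y: 0 with the ram back, 0.012 on the two humps, 0.010 resting in the flat dwell between them. The tip meets a die that stands home in the nest at 0.006.
- ram_tip: The dark round spring-loaded tip of the ram, 24 mm across, that presses on the die (about 12 N in the dwell).
- jar: Bystander: white plastic jar with a blue cap, 54 mm in diameter, 85 mm tall; origin under its foot.
- weight: Bystander: brass calibration weight with a knob, 42 mm in diameter, 60 mm tall; origin under its foot.
- flask: Bystander: conical glass flask, 84 mm in diameter at the foot, 122 mm tall; origin under its foot.
- dish: Bystander: shallow white weighing dish, 90 mm in diameter, 18 mm tall; origin under its foot.
- spatula: Bystander: steel spatula, 200 mm long, lying on the bench.
- vial: Bystander: small amber bottle with a red cap, 32 mm in diameter, 60 mm tall; origin under its foot.
Things that resemble listed ones, but are neither listed nor needed, are in the scene too. What is shaped like the part that bears die_center but green is not meant.

How it is judged (in metres and radians):
On the way:
1. the die stands upright on the base plate inside the nest, while the ram is still back (x of die_center in the frame of nest between -0.005 and 0.005 m and y of die_center in the frame of nest between -0.009 and 0.003 m and z of die_center in the frame of nest below 0.003 m and angle between die_center's own z axis and vertical below 0.08 rad and value of joint ram below 0.003 m), for 0.2 s.
At the end, for the whole second after the job is handed in: The ram rests in the flat dwell (travel 10 mm, within 1 mm), the crank is still, the ram tip presses with more than 5 N, and the die stands upright in the nest, home in the V anvil within 3 mm (4 mm sideways) (value of joint ram between 0.009 and 0.011 m and velocity of joint crank between -0.05 and 0.05 rad/s and contact force between ram_tip and anything else above 5 N and x of die_center in the frame of nest between -0.004 and 0.004 m and y of die_center in the frame of nest between -0.003 and 0.003 m and z of die_center in the frame of nest below 0.003 m and angle between die_center's own z axis and vertical below 0.08 rad); the robot touches nothing.
It fails at once if the crank knob is loaded with more than 90 N (contact force between the fingers and knob above 90 N).
It fails at once if a bystander is moved by more than 30 mm (distance of any of jar, weight, flask, dish, spatula, vial from where it was at the start of the episode above 0.03 m).
It also fails if it takes over 72 s, if anything falls off the work surface, if the arm or the gripper's body presses on something with over 40 N, if the wrist force passes 120 N, or if a joint passes its speed limit or range.

## Working session

There is one attempt and no reset: what is moved stays moved. The work goes in short steps, Python scripts to look and compute and a tool call to move; the robot and the scene stay as the last step left them, time stands still between calls to the robot, and variables do not carry over. Pictures are saved under pics/ and viewed, at most 10 in all, crops included, and the job is handed in when it is done.

Besides the shell and the picture viewer there is one more tool, called after "Emit:" in YAML: its name, and indented under it one key for each argument. arm_command: Moves the arm, as the interface text tells. Its arguments: {"type":"object","properties":{"rows":{"type":"string"},"grip_force":{"type":"number"}},"required":["rows"]}

```bash
ls; mkdir -p pics; python3 - <<'E'
from plant import env, cams
import cv2, pickle
s=env.read_state(); print(s)
for n in ("scene","top"):
    f=cams.grab_frame(n); pickle.dump(f,open(f"{n}.pkl","wb"))
    cv2.imwrite(f"pics/{n}0.png",f["pixels"][:,:,::-1]); print(n,f["mtx"].tolist(),f["R"].round(4).tolist(),f["t"])
E
```

```text
pics
{'clock': 0.0, 'joint_positions': array([70.94309317, 36.05755214,  2.2031101 , 86.99291665, -1.54582413,
       57.08243914, -1.14841682]), 'joint_velocities': array([-0.11772799,  0.04082663,  0.04995651, -0.01220239,  0.01750729,
       -0.06333388,  0.0713556 ]), 'joint_torque': array([ 1.33069029e-04, -5.49706757e+01,  1.14367984e+00, -1.86623454e+01,
       -5.22299716e-02,  2.37096328e-02,  1.42851641e-04]), 'tcp_pos': array([ 0.17121277, -0.62634911,  0.18178696]), 'eef_rot': array([-1.79896816e+02,  2.51988693e-03,  1.52846059e+01]), 'ft_force': array([ 0.18015367, -0.48213944, -0.18549813]), 'moment': array([-0.04531617,  0.00682974,  0.02303324]), 'grasp_force': 0.0, 'grip_width': 0.09424881218442382}
scene [[453.82174646505837, 0.0, 287.42942012589583], [0.0, 453.82174646505837, 210.38802663129277], [0.0, 0.0, 1.0]] [[-0.7174, 0.6966, -0.009], [0.4451, 0.4483, -0.7752], [-0.5359, -0.5601, -0.6317]] [ 0.39928704 -0.21868187  1.53150192]
top [[504.8000796862966, 0.0, 282.4382514979642], [0.0, 504.8000796862966, 211.60761578735014], [0.0, 0.0, 1.0]] [[-0.0412, -0.9991, -0.0052], [-0.9725, 0.0413, -0.2294], [0.2294, -0.0044, -0.9733]] [0.05060776 0.63725105 1.11620397]
```

View pics/scene0.png

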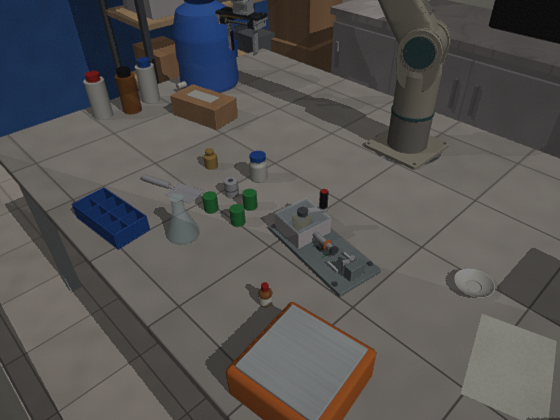

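View pics/top0.png

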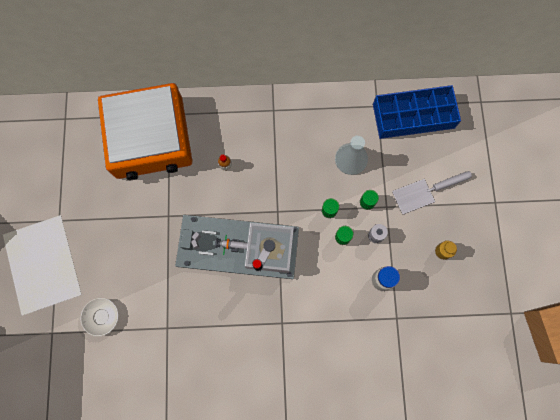

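The die is the bare-steel cylinder at top (378,233). The press nest is at about (205,241), the housing at (270,247) and the red knob at (257,264). Next I'll rectify a zoomed view of the press and measure.

```bash
cat > h.py <<'E'
import numpy as np, cv2
def cloud(f):
    d=f["depth"]; v,u=np.indices(d.shape); K=f["mtx"]
    c=np.stack([(u-K[0,2])/K[0,0]*d,(v-K[1,2])/K[1,1]*d,d],-1)
    return (c-f["t"])@f["R"]
def proj(f,X):
    c=np.atleast_2d(X)@f["R"].T+f["t"]; p=c@f["mtx"].T; return p[:,:2]/p[:,2:]
def rect(f,x0,x1,y0,y1,z,s):  # ortho image: up=+x, left=+y, s px/m
    H=int((x1-x0)*s);W=int((y1-y0)*s)
    v,u=np.indices((H,W)); X=np.stack([x1-v/s,y1-u/s,np.full(u.shape,z)],-1).reshape(-1,3)
    p=proj(f,X).reshape(H,W,2).astype(np.float32)
    return cv2.remap(f["pixels"],p[...,0],p[...,1],cv2.INTER_CUBIC)
E
python3 - <<'E'
import pickle; from h import *
f=pickle.load(open("top.pkl","rb")); P=cloud(f)
for n,(u,v) in dict(die=(378,233),jar=(388,277),knob=(257,264),nest=(205,241),hous=(270,247),flask=(357,143),w=(447,250),vial=(224,158),g1=(331,208),g2=(345,235),g3=(370,199)).items(): print(n,P[v,u].round(3))
# die top
m=(P[...,2]>.042)&(P[...,2]<.056); m[:,:362]=0;m[:,393:]=0;m[:220]=0;m[245:]=0
print("die top",P[m].mean(0).round(4),(P[m].max(0)-P[m].min(0)).round(3))
# knob
a=f["pixels"].astype(int); r=(a[...,0]>140)&(a[...,1]<60)&(a[...,2]<60); r[:, :245]=0; r[:,268:]=0; r[:250]=0;r[275:]=0
print("knob",r.sum(),P[r].mean(0).round(4))
# plate outline at z~.012
m=(np.abs(P[...,2]-.012)<.006); m[:,:165]=0;m[:,310:]=0;m[:205]=0;m[290:]=0
m=cv2.morphologyEx(m.astype(np.uint8),cv2.MORPH_OPEN,np.ones((3,3)))
q=P[m>0][:,:2].astype(np.float32); print("plate",cv2.minAreaRect(q))
m2=(P[...,2]>.056)&(P[...,2]<.068);m2[:,:240]=0;m2[:,310:]=0;m2[:205]=0;m2[290:]=0
print("hous",cv2.minAreaRect(P[m2][:,:2].astype(np.float32)))
x,y=P[241,237,:2]; cv2.imwrite("pics/r0.png",rect(f,x-.1,x+.1,y-.18,y+.18,.012,2200)[:,:,::-1]); print(x,y)
E
```

```text
die [ 0.583 -0.201  0.05 ]
jar [ 0.474 -0.209  0.084]
knob [0.511 0.085 0.125]
nest [0.588 0.217 0.007]
hous [0.555 0.056 0.078]
flask [ 0.785 -0.157  0.122]
w [ 0.534 -0.357  0.06 ]
vial [0.783 0.161 0.061]
g1 [ 0.649 -0.094  0.049]
g2 [ 0.581 -0.122  0.052]
g3 [ 0.666 -0.189  0.053]
die top [ 0.5857 -0.2037  0.0494] [0.039 0.039 0.014]
knob 55 [0.5123 0.086  0.1272]
plate ((0.5724610090255737, 0.1381748914718628), (0.29028844833374023, 0.13083715736865997), 81.3531494140625)
hous ((0.5558720827102661, 0.05951035022735596), (0.1037757471203804, 0.11438310146331787), 81.60087585449219)
0.5797114367769269 0.13577110866909614
```

View pics/r0.png

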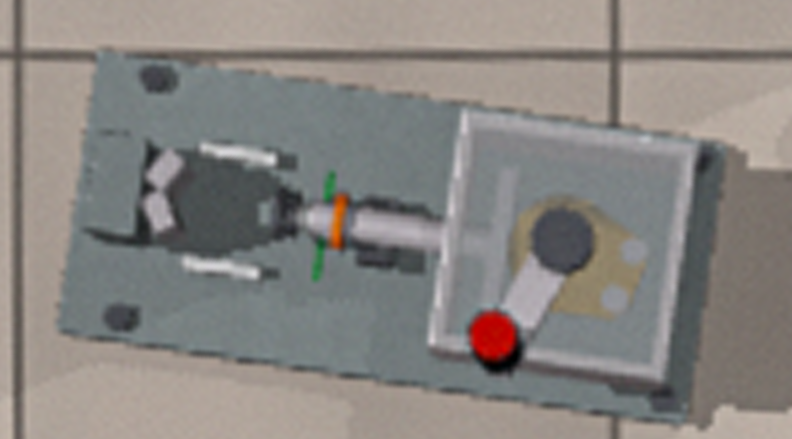

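The rectified view shows the press lying along (0.150, 0.989) in world, so its yaw is about −8.65° and the tool yaw for the nest is 81.35°. The collar at (340,222) sits short of the green line at (322,225). Now I'll move toward the die.

Emit:
arm_command:
  rows: "0.3 1 0 0 -0.96;0.3 1 0 0 -0.96;0.3 1 0 0 -0.96;0.3 1 0 0 -0.96;0.3 1 0 0 -0.96"
  grip_force: 25

```text
clock: 0.6
tcp_pos: [0.2588, -0.5793, 0.1821]
eef_rot: [-180.0, -0.0, 48.6]
ft_force: [-0.1, 1.1, -0.2]
grip_width: 0.0617
grasp_force: 0.0
```

Emit:
arm_command:
  rows: "0.3 1 0 0 -0.96;0.3 1 0 0 -0.96;0.3 1 0 0 -0.96;0.3 1 0 0 -0.96;0.3 1 0 0 -0.96"

```text
clock: 1.1
tcp_pos: [0.3056, -0.4922, 0.1823]
eef_rot: [-180.0, -0.0, 81.6]
ft_force: [0.0, 0.2, 0.1]
grip_width: 0.0609
grasp_force: 0.0
```

Emit:
arm_command:
  rows: "0.3 1 0.72 0 0;0.3 1 0.72 0 0;0.3 1 0.72 0 0;0.3 1 0.72 0 0;0.3 1 0.72 0 0"

```text
clock: 1.6
tcp_pos: [0.3919, -0.4044, 0.1824]
eef_rot: [-180.0, -0.0, 81.3]
ft_force: [-0.2, 0.2, -1.0]
grip_width: 0.0612
grasp_force: 0.0
```

Emit:
arm_command:
  rows: "0.3 1 0.72 0 0;0.3 1 0.72 0 0;0.3 1 0.72 0 0;0.3 1 0.72 0 0;0.3 1 0.72 0 0"

```text
clock: 2.1
tcp_pos: [0.4782, -0.3164, 0.1823]
eef_rot: [-180.0, -0.0, 81.3]
ft_force: [0.3, -0.1, 0.3]
grip_width: 0.0609
grasp_force: 0.0
```

Emit:
arm_command:
  rows: "0.3 1 0.72 0.2 0;0.3 1 0.72 0.2 0;0.3 1 0.72 0.3 0;0.3 1 0.72 0.5 0;0.3 1 0.72 0.8 0"

```text
clock: 2.6
tcp_pos: [0.5653, -0.2289, 0.1427]
eef_rot: [179.9, 0.0, 81.3]
ft_force: [-0.3, 0.7, 0.3]
grip_width: 0.0613
grasp_force: 0.0
```

Emit:
arm_command:
  rows: "0.3 0.8 0.6 0.8 0;0.3 0.5 0.35 0.8 0;0.3 0 0 0 0"

```text
clock: 2.9
tcp_pos: [0.586, -0.2041, 0.1081]
eef_rot: [-179.8, -0.1, 81.5]
ft_force: [-0.2, 0.1, -0.2]
grip_width: 0.0609
grasp_force: 0.0
```

```bash
python3 - <<'E'
from plant import env, cams
from h import *
f=cams.grab_frame("top"); P=cloud(f); s=env.read_state(); print(s["tcp_pos"],s["eef_rot"])
g=cams.grab_frame("wrist"); print(g["mtx"].tolist(),(-g["R"].T@g["t"]).round(3),g["R"].round(2).tolist())
cv2.imwrite("pics/w1.png",g["pixels"][:,:,::-1])
E
```

```text
[ 0.58579549 -0.20603258  0.10930842] [-1.79819882e+02 -1.64873682e-02  8.13550531e+01]
[[325.19226210127806, 0.0, 279.51054589825725], [0.0, 325.19226210127806, 209.52348685677703], [0.0, 0.0, 1.0]] [ 0.599 -0.127  0.312] [[0.99, -0.15, -0.0], [-0.14, -0.95, 0.27], [-0.05, -0.27, -0.96]]
```

View pics/w1.png

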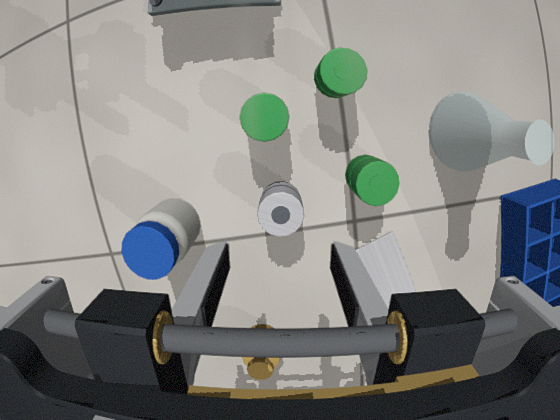

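The wrist view shows the die's dotted top at (281,214), centred between the fingertips (230 and 332). I'll turn that dot into a world position.

```bash
cat >> h.py <<'E'
def fish(g,u,v,z):
    K=g["mtx"]; d=np.array([u-K[0,2],v-K[1,2]])/K[0,0]; th=np.hypot(*d)
    r=np.r_[d/th*np.sin(th),np.cos(th)]@g["R"]; c=-g["R"].T@g["t"]
    return c+r*(z-c[2])/r[2]
E
python3 - <<'E'
from plant import env, cams
from h import *
g=cams.grab_frame("wrist"); print(fish(g,281,214,.05), env.read_state()["tcp_pos"])
E
```

```text
[ 0.58716878 -0.20631803  0.05      ] [ 0.58622687 -0.20801294  0.11093073]
```

Emit:
arm_command:
  rows: "0.3 0.05 0.05 1 0;0.3 0 0 1 0;0.3 0 0 1 0;0.3 0 0 1 0;0.3 0 0 0.5 0"
  grip_force: 30

```text
clock: 3.55
tcp_pos: [0.5868, -0.2074, 0.0201]
eef_rot: [-179.9, 0.0, 81.2]
ft_force: [-0.2, -0.5, -0.1]
grip_width: 0.0612
grasp_force: 0.0
```

Emit:
arm_command:
  rows: "0.3 0 0 0 0;-1 0 0 0 0;-1 0 0 0 0;-1 0 0 0 0;-1 0 0 0 0"

```text
clock: 4.05
tcp_pos: [0.5872, -0.2059, 0.0216]
eef_rot: [-179.9, 0.0, 81.3]
ft_force: [-4.0, 0.6, 5.7]
grip_width: 0.0388
grasp_force: 30.0
```

Emit:
arm_command:
  rows: "-1 0 0 0 0;-1 0 0 0 0;-1 0 0 -0.5 0;-1 0 0 -1 0;-1 0 0 -1 0"

```text
clock: 4.55
tcp_pos: [0.5877, -0.2054, 0.071]
eef_rot: [-180.0, -0.0, 81.3]
ft_force: [0.2, -0.3, -4.4]
grip_width: 0.0387
grasp_force: 30.0
```

Emit:
arm_command:
  rows: "-1 0 0 -1 0;-1 0.5 0 -1 0;-1 0.7 -0.16 -1 0;-1 0.8 -0.16 -1 0;-1 1 -0.16 -1 0"

```text
clock: 5.05
tcp_pos: [0.5872, -0.1452, 0.1715]
eef_rot: [-180.0, 0.0, 81.2]
ft_force: [0.5, -0.3, -5.3]
grip_width: 0.0386
grasp_force: 30.0
```

Emit:
arm_command:
  rows: "-1 1 -0.16 -0.3 0;-1 1 -0.16 0 0;-1 1 -0.16 0 0;-1 1 -0.16 0 0;-1 1 -0.16 0 0"

```text
clock: 5.55
tcp_pos: [0.5867, -0.0427, 0.1768]
eef_rot: [180.0, -0.0, 81.3]
ft_force: [-0.1, 0.1, -5.1]
grip_width: 0.0388
grasp_force: 30.0
```

Emit:
arm_command:
  rows: "-1 1 -0.16 0 0;-1 1 -0.16 0 0;-1 1 -0.16 0 0;-1 1 -0.16 0 0;-1 1 -0.16 0 0"

```text
clock: 6.05
tcp_pos: [0.586, 0.0585, 0.1767]
eef_rot: [-180.0, -0.0, 81.3]
ft_force: [0.3, -0.2, -3.6]
grip_width: 0.039
grasp_force: 30.0
```

Emit:
arm_command:
  rows: "-1 1 -0.16 0 0;-1 1 -0.16 0 0;-1 1 -0.16 0 0;-1 1 -0.16 0 0;-1 1 -0.16 0 0"

```text
clock: 6.55
tcp_pos: [0.5853, 0.1597, 0.1767]
eef_rot: [-180.0, -0.0, 81.3]
ft_force: [0.1, -0.3, -3.9]
grip_width: 0.039
grasp_force: 30.0
```

Emit:
arm_command:
  rows: "-1 1 -0.16 0 0;-1 0.8 0 0 0;-1 0.5 0 0 0;-1 0 0 0 0;-1 0 0 0 0"

```text
clock: 7.05
tcp_pos: [0.5895, 0.2036, 0.1765]
eef_rot: [-180.0, 0.1, 81.3]
ft_force: [-0.2, -0.8, -4.5]
grip_width: 0.0389
grasp_force: 30.0
```

```bash
python3 - <<'E'
from plant import env, cams
from h import *
g=cams.grab_frame("wrist"); f=cams.grab_frame("top")
for i in range(3): print(env.read_state()["tcp_pos"],env.read_state()["eef_rot"])
cv2.imwrite("pics/w2.png",g["pixels"][:,:,::-1])
E
```

```text
[0.58960138 0.20298323 0.17654971] [-1.79999844e+02  7.84369674e-02  8.11863548e+01]
[0.58960138 0.20298323 0.17654971] [-1.79999844e+02  7.84369674e-02  8.11863548e+01]
[0.58960138 0.20298323 0.17654971] [-1.79999844e+02  7.84369674e-02  8.11863548e+01]
```

View pics/w2.png

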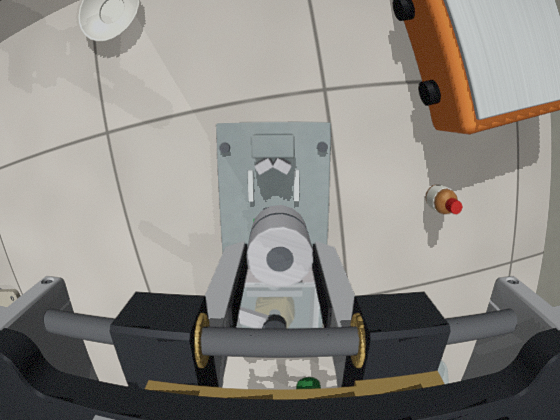

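The wrist view shows the rails at (250,187) and (297,187), the far plate corners at (217,124) and (330,123), and the die's dot at (281,259). I'll compute the offset to the nest.

```bash
python3 - <<'E'
from plant import env, cams
from h import *
g=cams.grab_frame("wrist"); s=env.read_state(); t=s["tcp_pos"]; print(t)
a=np.radians(-8.65); R=np.array([[np.cos(a),-np.sin(a)],[np.sin(a),np.cos(a)]])
o=np.array([.5725,.1382])
for n,u,v,z in [("dot",281,259,t[2]+.0295),("pl L",217,124,.012),("pl R",330,123,.012),("railL",250,187,.02),("railR",297,187,.02),("bolL",225,149,.012),("bolR",322,149,.012)]:
    p=fish(g,u,v,z)[:2]; print(n,p.round(4),"press",((p-o)@R).round(4))
for n in ("top","scene"):
    f=cams.grab_frame(n); X=np.r_[o+R@[0,.071],.012]; print(n,proj(f,X))
    if n=="top":
        P=cloud(f); m=(P[...,2]>.15)&(P[...,2]<.3)
        im=rect(f,o[0]-.08,o[0]+.1,.06,.3,.012,3000); cv2.imwrite("pics/r2.png",im[:,:,::-1])
E
```

```text
[0.58961198 0.20314183 0.17661782]
dot [0.5906 0.2036] press [0.008  0.0674]
pl L [0.5311 0.2888] press [-0.0635  0.1426]
pl R [0.6572 0.2698] press [0.0639 0.1429]
railL [0.5569 0.2121] press [-0.0265  0.0707]
railR [0.6094 0.2039] press [0.0266 0.0705]
bolL [0.5352 0.2589] press [-0.055   0.1137]
bolR [0.6441 0.2417] press [0.0552 0.113 ]
top [[208.31101468 242.60867105]]
scene [[339.65414694 262.21902735]]
```

Emit:
arm_command:
  rows: "-1 -0.05 -0.37 0.5 0;-1 0 0 1 0;-1 0 0 1 0;-1 0 0 1 0;-1 0 0 1 0"

```text
clock: 7.8
tcp_pos: [0.5823, 0.2044, 0.0862]
eef_rot: [180.0, -0.0, 81.2]
ft_force: [0.8, 0.3, -3.9]
grip_width: 0.0387
grasp_force: 30.0
```

Emit:
arm_command:
  rows: "-1 0 0 1 0;-1 0 0 0.3 0;-1 0 0 0 0"

```text
clock: 8.1
tcp_pos: [0.5824, 0.208, 0.0618]
eef_rot: [180.0, -0.2, 81.3]
ft_force: [-2.0, 2.5, 1.8]
grip_width: 0.039
grasp_force: 30.0
```

```bash
python3 - <<'E'
from plant import env, cams
from h import *
g=cams.grab_frame("wrist"); s=env.read_state(); print(s["tcp_pos"],s["ft_force"])
f=cams.grab_frame("scene")
a=cv2.resize(g["pixels"][100:320,160:400],None,fx=1.6,fy=2.2,interpolation=2); b=cv2.resize(f["pixels"][190:300,265:385],None,fx=3.2,fy=4.4,interpolation=2)
cv2.imwrite("pics/w3.png",np.hstack([a,b])[:,:,::-1])
E
```

```text
[0.58240055 0.20744465 0.062047  ] [-1.89883074  3.48794718  3.71799064]
```

View pics/w3.png

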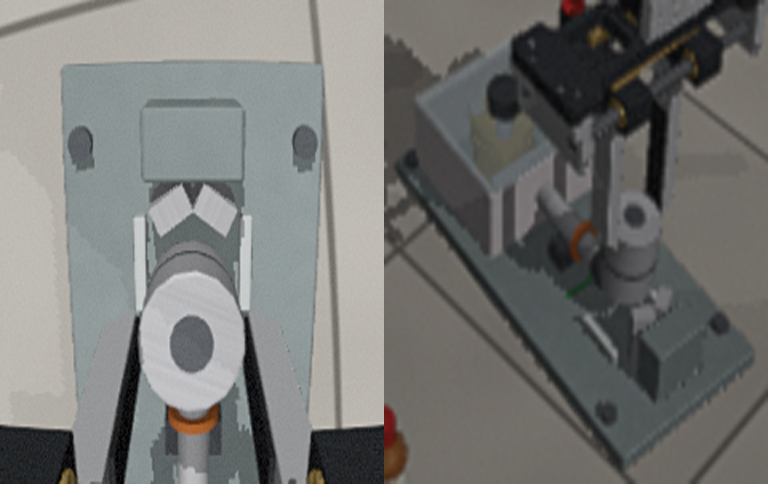

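The die foot has met something (about 8 N up, 3 N toward +y), most likely the ram tip. I'll lift and measure from close by, using the wrist depth.

Emit:
arm_command:
  rows: "-1 0 0 -0.8 0;-1 0 0 -0.4 0;-1 0 0 0 0;-1 0 0 0 0"

```text
clock: 8.6
tcp_pos: [0.582, 0.204, 0.0845]
eef_rot: [180.0, 0.0, 81.2]
ft_force: [0.0, -0.2, -4.7]
grip_width: 0.0388
grasp_force: 30.0
```

```bash
cat >> h.py <<'E'
def fcloud(g):
    d=g["depth"]; v,u=np.indices(d.shape); K=g["mtx"]
    x=(u-K[0,2])/K[0,0]; y=(v-K[1,2])/K[0,0]; th=np.hypot(x,y)+1e-9; k=np.tan(th)/th*d
    return (np.stack([x*k,y*k,d],-1)-g["t"])@g["R"]
a=np.radians(-8.65); RP=np.array([[np.cos(a),-np.sin(a)],[np.sin(a),np.cos(a)]]); O=np.array([.5725,.1382])
E
python3 - <<'E'
from plant import env, cams
from h import *
g=cams.grab_frame("wrist"); s=env.read_state(); print(s["tcp_pos"],s["ft_force"],s["eef_rot"])
print("tcp press",(s["tcp_pos"][:2]-O)@RP)
P=fcloud(g); Q=P.copy(); Q[...,:2]=(P[...,:2]-O)@RP
zt=s["tcp_pos"][2]+.0295
m=(abs(Q[...,2]-zt)<.006)&(abs(Q[...,0])<.03)&(abs(Q[...,1]-.067)<.03)
q=Q[m]; print("die top",m.sum(),q.mean(0).round(4),np.percentile(q,[1,99],axis=0).round(4).tolist(), cv2.minEnclosingCircle(q[:,:2].astype(np.float32)))
# normal of die top
A=np.c_[q[:,:2],np.ones(len(q))]; print("tilt",np.linalg.lstsq(A,q[:,2],rcond=None)[0])
for lo,hi in [(.04,.052)]:
  m=(Q[...,2]>lo)&(Q[...,2]<hi)&(abs(Q[...,0])<.035)&(Q[...,1]>.075)&(Q[...,1]<.15); q=Q[m]; print("anvil",len(q),q.min(0).round(4),q.max(0).round(4),q[:,2].mean())
m=(Q[...,2]>.006)&(Q[...,2]<.016)&(abs(Q[...,0])<.07)&(Q[...,1]>.08)&(Q[...,1]<.17); q=Q[m]; print("plate",q.min(0).round(4),q.max(0).round(4),np.median(q[:,2]))
g0=cams.grab_frame("scene"); b=cv2.resize(g0["pixels"][215:300,285:385],None,fx=5,fy=5,interpolation=2)
a=cv2.resize(g["pixels"][130:320,210:350],(313,425),interpolation=2)
cv2.imwrite("pics/w4.png",np.hstack([a,b[:425,:480]])[:,:,::-1])
E
```

```text
[0.5816417  0.20407797 0.08415579] [-0.44437189  0.74032813 -3.87624182] [-1.79963791e+02  5.84323366e-02  8.12579029e+01]
tcp press [-0.0008702   0.06650354]
die top 3750 [-0.0006  0.0708  0.1144] [[-0.0252, 0.0515, 0.1087], [0.0244, 0.0882, 0.1188]] ((-0.00026943907141685486, 0.07612553238868713), 0.029817143455147743)
tilt [-0.00657803 -0.09198897  0.12092869]
anvil 2593 [-0.0226  0.0912  0.0401] [0.0216 0.1319 0.0504] 0.0475531878443354
plate [-0.0657  0.08    0.0065] [0.065  0.1451 0.016 ] 0.012871765914555418
```

View pics/w4.png

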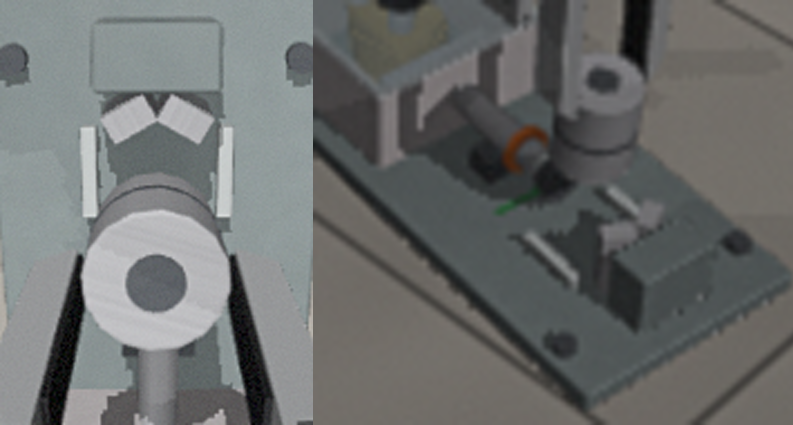

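```bash
python3 - <<'E'
from plant import env, cams
from h import *
import pickle
g=cams.grab_frame("wrist"); 
P=fcloud(g); Q=P.copy(); Q[...,:2]=(P[...,:2]-O)@RP
d=fish(g,279.8,256.5,.1138)[:2]; c=(d-O)@RP; print("dot press",c, Q[256,280])
q=Q[(np.hypot(Q[...,0]-c[0],Q[...,1]-c[1])<.013)&(Q[...,2]>.1)]; A=np.c_[q[:,:2],np.ones(len(q))]; print("tilt",np.linalg.lstsq(A,q[:,2],rcond=None)[0],len(q))
# V tops profile
for x in np.arange(-.026,.027,.004):
    for name,lo,hi in (("hi",.043,.053),):
        m=(abs(Q[...,0]-x)<.0015)&(Q[...,2]>lo)&(Q[...,2]<hi)&(Q[...,1]>.07)&(Q[...,1]<.15); y=Q[m][:,1]
        print(round(x,3),len(y),y.min().round(4) if len(y) else None)
# rails: z .016-.024
for sgn in (-1,1):
    m=(Q[...,2]>.0165)&(Q[...,2]<.025)&(abs(sgn*Q[...,0]-.026)<.006)&(Q[...,1]>.05)&(Q[...,1]<.1); q=Q[m]; print("rail",len(q),np.percentile(q,[2,98],axis=0).round(4).tolist() if len(q) else 0)
f=pickle.load(open("top.pkl","rb")); T=cloud(f); T[...,:2]=(T[...,:2]-O)@RP
px=f["pixels"].astype(int)
m=(T[...,2]>.045)&(T[...,2]<.066)&(abs(T[...,0])<.07); m[:,:235]=0;m[:,310:]=0; q=T[m]; print("housing",np.percentile(q,[.5,5,95,99.5],axis=0).round(4).tolist())
m=(T[...,2]>.074)&(T[...,2]<.1)&(np.hypot(T[...,0],T[...,1]+.085)<.025)&(px.sum(-1)<210); q=T[m]; print("hub",len(q),np.percentile(q,[2,50,98],axis=0).round(4).tolist())
# V tops in top image
m=(T[...,2]>.043)&(T[...,2]<.053)&(abs(T[...,0])<.03)&(T[...,1]>.06)&(T[...,1]<.15); q=T[m]; print("anvil top cam",len(q),np.percentile(q,[1,50,99],axis=0).round(4).tolist())
E
```

```text
dot press [-0.00084789  0.06910296] [-0.00073193  0.06919816  0.11329974]
tilt [-0.01060684 -0.07199864  0.11934071] 1464
-0.026 0 None
-0.022 85 0.1083
-0.018 148 0.0946
-0.014 193 0.0909
-0.01 192 0.0924
-0.006 192 0.0953
-0.002 152 0.0976
0.002 161 0.0968
0.006 187 0.0944
0.01 192 0.0924
0.014 195 0.0911
0.018 144 0.0954
0.022 54 0.1091
0.026 0 None
rail 292 [[-0.0293, 0.0562, 0.0178], [-0.0233, 0.0905, 0.0221]]
rail 304 [[0.0227, 0.0556, 0.0176], [0.0286, 0.0906, 0.0222]]
housing [[-0.052, -0.1318, 0.0479], [-0.0482, -0.1277, 0.0578], [0.0474, -0.0325, 0.065], [0.0519, -0.0288, 0.0658]]
hub 4 [[-0.012, -0.0928, 0.0752], [-0.0072, -0.0909, 0.0761], [-0.0037, -0.0784, 0.0762]]
anvil top cam 238 [[-0.0216, 0.0932, 0.0432], [-0.0012, 0.1145, 0.0468], [0.0202, 0.1316, 0.0523]]
```

Measured from the V pads and the housing, the nest lies at y≈0.0755 in my frame, because the plate is off-centre. The die leans about 0.07 rad in the grip. I'll shift +5.5 mm and lower carefully.

Emit:
arm_command:
  rows: "-1 0.28 0.02 0 0;-1 0 0 0.6 0;-1 0 0 0.5 0;-1 0 0 0 0"

```text
clock: 9.15
tcp_pos: [0.5813, 0.2095, 0.0602]
eef_rot: [-179.8, 0.2, 81.3]
ft_force: [-0.1, 0.0, -4.7]
grip_width: 0.0389
grasp_force: 30.0
```

Emit:
arm_command:
  rows: "-1 0 0 0.4 0;-1 0 0 0.4 0;-1 0 0 0.3 0;-1 0 0 0 0"

```text
clock: 9.55
tcp_pos: [0.5823, 0.2099, 0.0395]
eef_rot: [-179.9, 0.1, 81.3]
ft_force: [-0.6, 0.3, -4.1]
grip_width: 0.0393
grasp_force: 30.0
```

No contact so far, so I'll lower on.

Emit:
arm_command:
  rows: "-1 0 0 0.2 0;-1 0 0 0 0"

```text
clock: 9.75
tcp_pos: [0.5831, 0.2103, 0.0364]
eef_rot: [-180.0, 0.0, 81.3]
ft_force: [-1.1, 0.3, -4.3]
grip_width: 0.0387
grasp_force: 30.0
```

Emit:
arm_command:
  rows: "-1 0 0 0.12 0;-1 0 0 0 0"

```text
clock: 9.95
tcp_pos: [0.5832, 0.2103, 0.0342]
eef_rot: [180.0, 0.0, 81.3]
ft_force: [-0.1, -0.1, -4.3]
grip_width: 0.0388
grasp_force: 30.0
```

Emit:
arm_command:
  rows: "-1 0 0 0.1 0;-1 0 0 0 0"

```text
clock: 10.15
tcp_pos: [0.5832, 0.2094, 0.0336]
eef_rot: [180.0, 0.1, 81.3]
ft_force: [-2.8, -2.3, 5.6]
grip_width: 0.0388
grasp_force: 30.0
```

Emit:
arm_command:
  rows: "-1 0 0 0.1 0;-1 0 0 0 0"

```text
clock: 10.35
tcp_pos: [0.5831, 0.2086, 0.0331]
eef_rot: [180.0, 0.2, 81.2]
ft_force: [-5.6, -4.9, 15.7]
grip_width: 0.0391
grasp_force: 30.1
```

Emit:
arm_command:
  rows: "0.2 0 0 0 0;0.3 0 0 0 0;0.3 0 0 0 0;0.3 0 0 -0.5 0;0.3 0 0 -1 0"

```text
clock: 10.85
tcp_pos: [0.5821, 0.2101, 0.0596]
eef_rot: [-179.9, 0.1, 81.3]
ft_force: [0.1, -0.4, 0.7]
grip_width: 0.0611
grasp_force: 0.0
```

Emit:
arm_command:
  rows: "0.3 0 0 -1 0;0.3 0 0 -1 0;0.3 0 0 -1 0;0 0 0 -1 0;0 0 0 0 0"

```text
clock: 11.35
tcp_pos: [0.5854, 0.2116, 0.1436]
eef_rot: [179.7, -0.2, 81.3]
ft_force: [0.4, -0.3, 0.5]
grip_width: 0.049
grasp_force: 0.0
```

```bash
python3 - <<'E'
from plant import env, cams
from h import *
g=cams.grab_frame("wrist"); s=env.read_state(); t=s["tcp_pos"]; print(t, (t[:2]-O)@RP)
Q=fcloud(g); Q[...,:2]=(Q[...,:2]-O)@RP
m=(Q[...,2]>.056)&(Q[...,2]<.068)&(abs(Q[...,0])<.03)&(Q[...,1]>.045)&(Q[...,1]<.11); q=Q[m]
c=np.median(q,axis=0); q=q[np.hypot(*(q[:,:2]-c[:2]).T)<.014]; A=np.c_[q[:,:2],np.ones(len(q))]; print("die",c,np.percentile(Q[m],[1,99],axis=0).round(4).tolist(),"tilt",np.linalg.lstsq(A,q[:,2],rcond=None)[0])
for x in (-.014,-.008,0,.008,.014):
    m=(abs(Q[...,0]-x)<.0015)&(Q[...,2]>.043)&(Q[...,2]<.053)&(Q[...,1]>.085)&(Q[...,1]<.15); print(x,Q[m][:,1].min().round(4),end=" ")
# knob/crank
px=g["pixels"].astype(int); r=(px[...,0]>130)&(px[...,1]<60)&(px[...,2]<60)&(abs(Q[...,2]-.126)<.02); print("knob",r.sum(),Q[r].mean(0) if r.any() else 0)
cv2.imwrite("pics/w5.png",g["pixels"][:,:,::-1])
E
```

```text
[0.58430004 0.21101171 0.14188753] [0.00071507 0.07375821]
die [-0.00114391  0.07321788  0.06291923] [[-0.0193, 0.0542, 0.0576], [0.0178, 0.0912, 0.0647]] tilt [-0.00294513 -0.01303022  0.06412018]
-0.014 0.0853 -0.008 0.0899 0 0.0913 0.008 0.0888 0.014 0.0851 knob 205 [-0.05103672 -0.05973018  0.12810217]
```

View pics/w5.png

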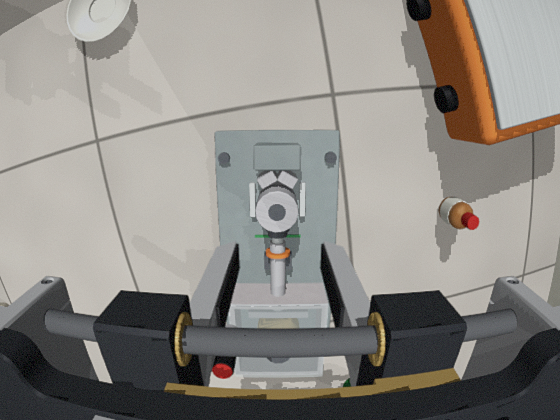

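The wrist view shows the die seated upright between the rails at (277,209) and the ram still back (collar at (277,254), green line at (277,236)). The knob is at press (-0.052, -0.061), so q≈0.16. I'll move over to it.

Emit:
arm_command:
  rows: "-0.2 -0.5 0 -0.5 0;-0.2 -1 -0.3 0 0;-0.2 -1 -0.4 0 0;-0.2 -1 -0.4 0 0;-0.2 -1 -0.5 0 0"
  grip_force: 12

```text
clock: 11.9
tcp_pos: [0.5369, 0.1243, 0.1497]
eef_rot: [-179.9, 0.1, 81.2]
ft_force: [-0.5, -0.1, 0.7]
grip_width: 0.0375
grasp_force: 0.0
```

Emit:
arm_command:
  rows: "-0.2 -1 -0.5 0 0;-0.2 -0.8 -0.4 0 0;-0.2 -0.42 -0.1 0 0;-0.2 0 0 0 0;-0.2 0 0 0 0"

```text
clock: 12.4
tcp_pos: [0.512, 0.0858, 0.1503]
eef_rot: [180.0, -0.0, 81.3]
ft_force: [-0.2, -0.0, 0.2]
grip_width: 0.0378
grasp_force: 0.0
```

```bash
python3 - <<'E'
from plant import env, cams
from h import *
g=cams.grab_frame("wrist"); s=env.read_state(); t=s["tcp_pos"]; print(t, (t[:2]-O)@RP)
Q=fcloud(g); Q[...,:2]=(Q[...,:2]-O)@RP
px=g["pixels"].astype(int); r=(px[...,0]>130)&(px[...,1]<60)&(px[...,2]<60)&(abs(Q[...,2]-.126)<.015); print("knob",r.sum(),Q[r].mean(0) if r.any() else 0)
v,u=np.nonzero(r); p=fish(g,u.mean(),v.mean(),.126)[:2]; print("ray",(p-O)@RP)
E
```

```text
[0.51203561 0.08625847 0.15026902] [-0.05196473 -0.06044445]
knob 481 [-0.05117277 -0.06040333  0.12807597]
ray [-0.05117007 -0.06110552]
```

Emit:
arm_command:
  rows: "-0.2 0 0 0.6 0;-0.2 0 0 0.8 0;-0.2 0 0 0.8 0;-0.2 0 0 0.8 0;-0.2 0 0 0.1 0"

```text
clock: 12.95
tcp_pos: [0.5098, 0.0857, 0.0859]
eef_rot: [-179.8, 0.1, 81.4]
ft_force: [-0.5, -0.4, -0.1]
grip_width: 0.0379
grasp_force: 0.0
```

Emit:
arm_command:
  rows: "-1 0 0 0 0;-1 0 0 0 0;-1 0 0 0 0;-1 0 0 0 0"
  grip_force: 12

```text
clock: 13.35
tcp_pos: [0.5124, 0.0853, 0.0888]
eef_rot: [179.9, -0.0, 81.3]
ft_force: [2.0, -0.8, -1.4]
grip_width: 0.0212
grasp_force: 12.0
```

```bash
python3 - <<'E'
from plant import env
from h import *
s=env.read_state(); t=s["tcp_pos"]; p=(t[:2]-O)@RP-[0,-.0805]; print(s["clock"],s["ft_force"],s["grasp_force"],s["grip_width"],t[2],p,np.hypot(*p),np.degrees(np.arctan2(p[1],p[0])))
q=.157; R=.055
for i in range(45):
    a=np.radians(150)+q; b=a+.1; print(f"q->{q+.1:.2f} tx {R*(np.sin(b)-np.sin(a))/.02:.2f} ty {R*(np.cos(b)-np.cos(a))/.02:.2f}",end=" | "); q+=.1
E
```

```text
13.35 [ 1.98336563 -0.75212315 -1.40805442] 11.998400241136551 0.02116382647789762 0.08878793576569395 [-0.05151092  0.01917703] 0.05496484033982341 159.5801783582832
q->0.26 tx -0.26 ty -0.09 | q->0.36 tx -0.27 ty -0.06 | q->0.46 tx -0.27 ty -0.03 | q->0.56 tx -0.27 ty -0.00 | q->0.66 tx -0.27 ty 0.02 | q->0.76 tx -0.27 ty 0.05 | q->0.86 tx -0.26 ty 0.08 | q->0.96 tx -0.25 ty 0.10 | q->1.06 tx -0.24 ty 0.13 | q->1.16 tx -0.23 ty 0.15 | q->1.26 tx -0.21 ty 0.17 | q->1.36 tx -0.19 ty 0.19 | q->1.46 tx -0.17 ty 0.21 | q->1.56 tx -0.15 ty 0.23 | q->1.66 tx -0.13 ty 0.24 | q->1.76 tx -0.10 ty 0.25 | q->1.86 tx -0.08 ty 0.26 | q->1.96 tx -0.05 ty 0.27 | q->2.06 tx -0.02 ty 0.27 | q->2.16 tx 0.00 ty 0.27 | q->2.26 tx 0.03 ty 0.27 | q->2.36 tx 0.06 ty 0.27 | q->2.46 tx 0.08 ty 0.26 | q->2.56 tx 0.11 ty 0.25 | q->2.66 tx 0.13 ty 0.24 | q->2.76 tx 0.16 ty 0.22 | q->2.86 tx 0.18 ty 0.21 | q->2.96 tx 0.20 ty 0.19 | q->3.06 tx 0.22 ty 0.17 | q->3.16 tx 0.23 ty 0.15 | q->3.26 tx 0.25 ty 0.12 | q->3.36 tx 0.26 ty 0.10 | q->3.46 tx 0.27 ty 0.07 | q->3.56 tx 0.27 ty 0.04 | q->3.66 tx 0.27 ty 0.02 | q->3.76 tx 0.27 ty -0.01 | q->3.86 tx 0.27 ty -0.04 | q->3.96 tx 0.27 ty -0.07 | q->4.06 tx 0.26 ty -0.09 | q->4.16 tx 0.25 ty -0.12 | q->4.26 tx 0.24 ty -0.14 | q->4.36 tx 0.22 ty -0.16 | q->4.46 tx 0.20 ty -0.19 | q->4.56 tx 0.18 ty -0.21 | q->4.66 tx 0.16 ty -0.22 |
```

Emit:
arm_command:
  rows: "-1 -0.26 -0.09 0 0;-1 -0.27 -0.06 0 0;-1 -0.27 -0.03 0 0;-1 -0.27 0 0 0;-1 -0.27 0.02 0 0"

```text
clock: 13.85
tcp_pos: [0.5056, 0.0593, 0.0888]
eef_rot: [179.8, -0.1, 81.3]
ft_force: [5.1, 1.4, -2.4]
grip_width: 0.0214
grasp_force: 12.0
```

Emit:
arm_command:
  rows: "-1 -0.27 0.05 0 0;-1 -0.26 0.08 0 0;-1 -0.25 0.1 0 0;-1 -0.24 0.13 0 0"

```text
clock: 14.25
tcp_pos: [0.5094, 0.0391, 0.0887]
eef_rot: [179.9, -0.1, 81.3]
ft_force: [4.2, 2.8, -0.5]
grip_width: 0.0212
grasp_force: 12.0
```

```bash
cat > st.py <<'E'
from plant import env
from h import *
s=env.read_state(); t=s["tcp_pos"]; p=(t[:2]-O)@RP-[0,-.0805]; F=s["ft_force"][:2]@RP; a=np.arctan2(p[1],p[0]); 
print("clk",s["clock"],"q",(np.degrees(a)-150)%360*np.pi/180,"r",np.hypot(*p),"Ftan",F@[-np.sin(a),np.cos(a)],"Frad",F@[np.cos(a),np.sin(a)],s["grip_width"],s["grasp_force"])
E
python3 st.py
```

```text
clk 14.25 q 1.0408895385721475 r 0.05457612635541207 Ftan -1.0950427091764703 Frad -4.970219409790363 0.02124547560018535 11.997696161270142
```

Emit:
arm_command:
  rows: "-1 -0.22 0.17 0 0;-1 -0.2 0.18 0 0;-1 -0.19 0.19 0 0;-1 -0.17 0.21 0 0;-1 -0.15 0.23 0 0"

```text
clock: 14.75
tcp_pos: [0.5251, 0.0171, 0.0887]
eef_rot: [180.0, -0.0, 81.3]
ft_force: [2.5, 4.8, 5.7]
grip_width: 0.0213
grasp_force: 12.0
```

```bash
python3 st.py
```

```text
clk 14.75 q 1.5418104287044998 r 0.054508413829855884 Ftan -1.1727833787691408 Frad -5.301461085646585 0.021320542027852076 12.00132429599762
```

Emit:
arm_command:
  rows: "-1 -0.13 0.24 0 0;-1 -0.1 0.25 0 0;-1 -0.07 0.26 0 0;-1 -0.05 0.27 0 0"

```text
clock: 15.15
tcp_pos: [0.5432, 0.0068, 0.0886]
eef_rot: [-179.9, 0.0, 81.3]
ft_force: [0.1, 3.0, 8.2]
grip_width: 0.0219
grasp_force: 12.0
```

```bash
python3 st.py
```

```text
clk 15.15 q 1.9251488138794313 r 0.05457031295999827 Ftan -0.8654151040345558 Frad -2.8733568722072693 0.021870503334629355 12.002596110105515
```

Emit:
arm_command:
  rows: "-1 -0.02 0.27 -0.05 0;-1 0 0.27 0 0;-1 0.03 0.27 0 0;-1 0.06 0.27 0 0;-1 0.08 0.26 0 0"

```text
clock: 15.65
tcp_pos: [0.5686, 0.0045, 0.0887]
eef_rot: [-179.7, 0.1, 81.3]
ft_force: [-6.4, 1.7, 4.6]
grip_width: 0.0216
grasp_force: 12.0
```

```bash
python3 st.py
```

```text
clk 15.65 q 2.3952835884079087 r 0.05468352780034266 Ftan -6.0520521422831415 Frad -2.6348307112511624 0.021558963442223376 12.00035646557808
```

Emit:
arm_command:
  rows: "-1 0.11 0.25 0 0;-1 0.13 0.24 0 0;-1 0.16 0.22 0 0"

```text
clock: 15.95
tcp_pos: [0.5827, 0.0086, 0.0887]
eef_rot: [-179.6, 0.3, 81.2]
ft_force: [-7.1, -1.0, 6.5]
grip_width: 0.0218
grasp_force: 12.0
```

```bash
python3 st.py
```

```text
clk 15.95 q 2.664553552315594 r 0.054758811752585276 Ftan -6.886083419872786 Frad -1.9681736875177371 0.021848950124411914 12.001845091581345
```

Emit:
arm_command:
  rows: "-1 0.18 0.21 0 0;-1 0.2 0.19 0 0"
  grip_force: 16

```text
clock: 16.15
tcp_pos: [0.5918, 0.0136, 0.0887]
eef_rot: [-179.6, 0.4, 81.2]
ft_force: [-8.0, -4.1, 7.0]
grip_width: 0.0211
grasp_force: 16.0
```

```bash
python3 st.py
```

```text
clk 16.15 q 2.8556581195647053 r 0.05488129322988565 Ftan -8.871881655734501 Frad -1.2183285258933492 0.02109801108249887 16.00195661187172
```

Emit:
arm_command:
  rows: "-1 0.22 0.17 0 0;-1 0.23 0.15 0 0"

```text
clock: 16.35
tcp_pos: [0.6006, 0.0211, 0.0887]
eef_rot: [-179.7, 0.4, 81.2]
ft_force: [-3.7, -4.2, 5.0]
grip_width: 0.0216
grasp_force: 16.0
```

```bash
python3 st.py
```

```text
clk 16.35 q 3.065110766789834 r 0.05500672068778658 Ftan -5.569705734633475 Frad 0.12040064063831483 0.02163164149959848 16.000557839870453
```

Emit:
arm_command:
  rows: "-1 0.24 0.13 0 0"

```text
clock: 16.45
tcp_pos: [0.6045, 0.0257, 0.0887]
eef_rot: [-179.8, 0.4, 81.2]
ft_force: [-2.8, -2.8, 2.1]
grip_width: 0.0215
grasp_force: 16.0
```

```bash
python3 st.py
```

```text
clk 16.45 q 3.175205264700968 r 0.05508633436813385 Ftan -3.9133175240354605 Frad -0.5263142651385506 0.021528168001738724 15.999581962823868
```

Emit:
arm_command:
  rows: "-1 0.25 0.11 0 0"

```text
clock: 16.55
tcp_pos: [0.6083, 0.0313, 0.0888]
eef_rot: [-179.9, 0.3, 81.2]
ft_force: [-2.3, -2.0, 0.9]
grip_width: 0.0214
grasp_force: 16.0
```

```bash
python3 st.py
```

```text
clk 16.55 q 3.2972341759770916 r 0.05514547339450603 Ftan -2.921175869330039 Frad -1.013766692636868 0.021415951836979873 15.998658835887909
```

Emit:
arm_command:
  rows: "-1 0.26 0.08 0 0"

```text
clock: 16.65
tcp_pos: [0.6117, 0.038, 0.0888]
eef_rot: [-180.0, 0.1, 81.2]
ft_force: [-0.6, -1.2, -1.4]
grip_width: 0.0214
grasp_force: 16.0
```

```bash
python3 st.py
```

```text
clk 16.65 q 3.4341427256440986 r 0.055239544983677134 Ftan -1.3078472174943847 Frad -0.09818908952579163 0.021416346652758145 15.997964143753052
```

```bash
python3 - <<'E'
from plant import cams
from h import *
g=cams.grab_frame("scene"); f=cams.grab_frame("top"); w=cams.grab_frame("wrist")
b=cv2.resize(g["pixels"][215:295,290:380],(450,400),interpolation=2)
c=cv2.resize(f["pixels"][210:275,180:250],(350,325),interpolation=2)
cv2.imwrite("pics/w6.png",np.hstack([b,np.vstack([c,np.zeros((75,350,3),np.uint8)])])[:,:,::-1])
cv2.imwrite("pics/w6w.png",w["pixels"][:,:,::-1])
E
python3 st.py
```

```text
clk 16.8 q 3.50520124149846 r 0.05517670608204711 Ftan 3.2823512359799643 Frad 0.4580411235658123 0.021177623589834944 15.99655106663704
```

View pics/w6.png

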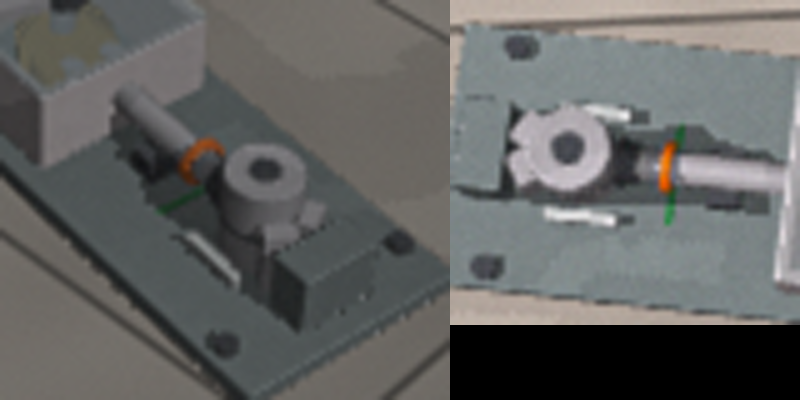

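The collar now stands over the green line (top crop, 667,168) and the die is home in the V. The knob force has turned positive (springs driving), so we're past the first hump. I'll ease on.

Emit:
arm_command:
  rows: "-1 0.27 0.05 0 0;-1 0 0 0 0;-1 0 0 0 0"

```text
clock: 17.1
tcp_pos: [0.6136, 0.0443, 0.0889]
eef_rot: [180.0, 0.0, 81.3]
ft_force: [3.1, -1.4, -7.8]
grip_width: 0.0218
grasp_force: 16.0
```

```bash
python3 st.py
```

```text
clk 17.1 q 3.554185640565658 r 0.05512192889980414 Ftan -0.5475560046445074 Frad 3.348320008405688 0.02180884476167033 15.992384254932404
```

Emit:
arm_command:
  rows: "-0.6 0 0 0 0;-0.3 0 0 0 0;-0.2 0 0 0 0;-0.2 0 0 0 0;-0.2 0 0 -0.3 0"

```text
clock: 17.6
tcp_pos: [0.6126, 0.045, 0.0953]
eef_rot: [-179.9, 0.0, 81.3]
ft_force: [0.1, -1.2, -0.6]
grip_width: 0.0372
grasp_force: 0.0
```

Emit:
arm_command:
  rows: "-0.2 0 0 -0.6 0;-0.2 0 0 -1 0;-0.2 0 0 -1 0;-0.2 0 0 -1 0;-0.2 0 0 -1 0"

```text
clock: 18.1
tcp_pos: [0.6134, 0.0449, 0.1894]
eef_rot: [179.9, -0.0, 81.3]
ft_force: [0.2, 1.0, -0.3]
grip_width: 0.0378
grasp_force: 0.0
```

```bash
python3 - <<'E'
from plant import env,cams
from h import *
s=env.read_state(); print(s["tcp_pos"],s["ft_force"])
w=cams.grab_frame("wrist"); f=cams.grab_frame("top"); g=cams.grab_frame("scene")
Q=fcloud(w); Q[...,:2]=(Q[...,:2]-O)@RP
px=w["pixels"].astype(int); r=(px[...,0]>130)&(px[...,1]<60)&(px[...,2]<60)&(abs(Q[...,2]-.126)<.015)
k=Q[r].mean(0); print("knob",k,"q",(np.degrees(np.arctan2(k[1]+.0805,k[0]))-150)%360*np.pi/180)
T=cloud(f); T[...,:2]=(T[...,:2]-O)@RP
m=(T[...,2]>.057)&(T[...,2]<.068)&(abs(T[...,0])<.03)&(T[...,1]>.05)&(T[...,1]<.1); print("die",np.median(T[m],axis=0))
b=cv2.resize(g["pixels"][195:295,285:385],(400,400),interpolation=2)
c=cv2.resize(f["pixels"][205:285,175:300],(400,256),interpolation=2)
cv2.imwrite("pics/w7.png",np.hstack([b,np.vstack([c,np.zeros((144,400,3),np.uint8)])])[:,:,::-1])
E
```

```text
[0.61343382 0.04490238 0.18942834] [ 0.15033647  0.96374755 -0.30035024]
knob [ 0.05474963 -0.0869158   0.12803547] q 3.548539161355705
die [-0.00194709  0.07515725  0.06190657]
```

View pics/w7.png

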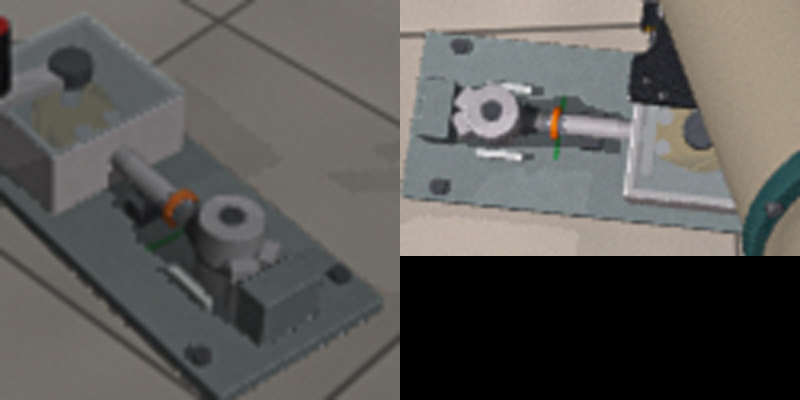

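The knob stayed put at q≈3.55 after release, the collar is over the green line at (557,124), and the die is home in the V. Handing in.

```bash
python3 -c "
from plant import env
print(env.finish_job())"
```

```text
the job is handed in; nothing more can be done
None
```

I stood the die upright in the nest and cranked the press past its first hump to q≈3.55. After I let go, the crank stayed there with the ram collar over the green line and the die against the V anvil. The job is handed in at about 18 s, but no verdict was returned.

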